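# Touch off a cold block with the teaching pin and seat the pin in its bore

## Robot

A 6-joint arm with a two-finger parallel gripper is mounted at the origin on the work surface. World frame = base frame: x ahead of the robot, y to its left, z up, the work surface at z = 0. Lengths are in m, angles in rad, forces in N, time in s.
With the tool pointing down it reaches from about 0.325 to 0.775 m from the base axis. Payload 9.3 kg.
Tool frame: the origin (TCP) lies on the centre line of the jaws, within the pads' length; the fingertips stand 11 mm ahead of it and the grasp point (between the pads) lies 8 mm behind it (ctrl.nose_length is the distance from the TCP to the fingertips, in m); z points along the fingers, y is the direction in which the jaws open and shut (so a half turn about z gives the same grasp; the last joint's range is limited). The gripper opens to 85 mm and grips with 20 to 120 N. Pads are 22 mm wide; open, the fingers measure 114 mm over their backs; the gripper's body (76 mm by 85 mm) begins 54 mm behind the grasp point. The pads swing forward as they close: fully open they stand 13 mm farther back than shut.
Start: joints at [-1.275, 0.259, 0.021, 1.334, 0, 1.418], TCP at [0.239, -0.496, 0.242] pointing down, gripper open.
Joint ranges: [-3.04, 3.04], [-0.91, 1.82], [-1.04, 1.36], [-1.92, 1.95], [-1.52, 1.45], [-3.14, 3.14]. Speed limits (rad/s): [2.22, 2.22, 2.79, 3.14, 3.14, 3.14].

## Interface

Orientations are given as a unit quaternion [x, y, z, w].
In Python, from cell import sensors, vision, ctrl, models gives the robot as it stands. The module is installed in compiled form; this text tells all that it offers.
- The arm moves only by the tool move_arm, never from a script. Its argument "plan" is a list of rows, each a list of 7 numbers: the shift along the tool's x, y, z in cm, then the turn, a rotation vector about the tool's x, y, z in rad, then the opening, from 0 (shut) to 1 (fully open). In form: [[tx, ty, tz, rx, ry, rz, grip], ...]. A call has 1 to 20 rows; each row is the pose to reach, as a shift and turn from the pose measured when the call began, along the tool's axes at that moment; what a row does not reach only later rows make up. A row lasts 1/10 s, in which the tool goes at most 50 mm and 8.59 degrees, less where a joint would pass 70% of its speed; a pose out of reach is approached as far as the arm can. A call with a gripper value outside its range is refused whole. The fingers move at their own pace and stop on an object; "grip_force" is the grip in N (left out, the last holds). Time passes only in rows, so rows that repeat a pose let the fingers close. It gives the time, the measured TCP pose, the force and the opening at its end, in the units of the state.
- sensors.get_state(): the state, without advancing time (a new reading comes with each control period).
- vision.snapshot(name): name is "scene" or "top"; returns the picture (420x560x3 uint8, red, green, blue); there is no depth.
- vision.calibration(name): a dict with "vfov" (degrees; the focal length in pixels is half the picture's height over the tangent of half this angle, whatever the lens; pixels are square), "cx", "cy" (the principal point, pixels), "R" (3x3) and "t" (3): a world point X has camera coordinates R X + t. Camera axes: x right, y down, z forward; pixel columns grow to the right and rows downward; lengths in m; the calibration is good to about 2 mm. A picture is of the moment at which its call begins. calibration takes no time and is no camera call.
- ctrl.hand_in(): hands the job in, once; it reports no verdict.
Trained networks look in the newest picture that a camera, given by its name, has taken for a name from the list of things; names that differ only in an ending like _2 or _b are one class to them, and where a whole thing is asked for, a point or a joint stands for the part that bears it (a point fixed in the world has none). Each returns a list of dicts, best first, with "confidence" (0 to 1); they miss things now and then, are a little off and sometimes report something else, mostly with a low value. They report only what shows in the picture. A call takes as long as a camera call. They do not tell look-alikes from the thing itself.
- models.look_for(camera, query): "point" ([column, row] as shares, 0 to 1, of the picture: columns of its width, rows of its height, amid what is visible of it).
- models.place_of(camera, query): "point" ([column, row] as shares, 0 to 1, of the picture: columns of its width, rows of its height: a listed point, or the origin of a listed thing).
The state is a dict: "clock": time; "joints": joint angles; "qvel": joint speeds; "joint_torque": joint torques, N m; "position": TCP position; "eef_rot": TCP orientation; "wrist_force": force on the tool from outside, world axes, zero at the start; "ft_torque": the same for the moment, N m; "gripper_width": opening from 0.0 (shut) to 1.0 (fully open).
Only numpy, scipy, OpenCV 4.12 (cv2) and the standard library are available. Lean on these libraries where they do the work, as an engineer would, in place of code of your own. Each camera call takes 0.05 s, during which the arm holds its last target. There are 200 camera calls.

## Task

Locate the aluminium cold block that lies loose in its nest on the deck plate: take the steel teaching pin from its holder and touch its shank gently against the block at three points and in this order, on the long front side near the left end, on the same side near the right end, and then on the middle of the left end face, keeping light contact for half a second each time. From what you felt, put the pin upright into the locating bore in the block's top until its collar sits fully down on the block, let go and leave it standing there. Never press hard on the block or the deck plate, and leave the other things on the bench where they are.

Things in the scene. Friction and masses are not known exactly. Their poses are not given: they have to be found in the camera images.
- station: bare aluminium deck plate carrying the cold block, fixed to the bench. Plate 160 mm (x) by 220 mm (y) by 12 mm thick; origin at the centre of its underside, on the bench; x points away from the robot, y to the left, z up. Four steel corner locators on it reach 20 mm above the bench and stay clear of the block.
- nest (a point): centre of the 15 mm high pad the block stands on (axes as the station). Block: bright aluminium, 85.5 (x) by 128 (y) by 45 mm high, top 60 mm above the bench, with small 6 mm wells and one wide bore. It is NOT exactly here: shifted up to 6 mm in x and 6 mm in y and turned up to 0.06 rad about z, not reported; find it by touch. It yields under 0.1 mm to light touches.
- front_left (a point): first touch point, where it would lie if the block sat centred: on the block's long front side (facing -x), 42 mm left of its middle, 18 mm below its top. Touch within 12 mm of it along the side, pin upright, its tip at about this height or up to 10 mm lower.
- front_right (a point): second touch point, where it would lie if the block sat centred: on the same front side, 42 mm right of its middle, same height. Touch within 12 mm of it along the side, in the same way.
- left_end (a point): third touch point, where it would lie if the block sat centred: middle of the block's left end face (facing +y), same height. Touch within 15 mm of it along the face, in the same way.
- bore (a point): centre of the mouth of the locating bore, in the block's top, where it would lie if the block sat centred; the true one is up to 12 mm away. Round vertical bore, 13 mm in diameter, 1.5 mm chamfer, 41 mm deep; its axis lies 22 mm in from the block's left end face and 61.75 mm in from its front side, square to these faces.
- holder: grey plastic pin holder, 50 by 50 by 40 mm high, fixed to the bench left or right of the deck plate; origin at the centre of its underside. The pin hangs in its 14 mm hole by the collar.
- pin_grip (a point): centre of the teaching pin's square grip, 64 mm above its tip, 68 mm above the bench while in the holder; z up along the pin, x and y square to the grip's flats. Steel pin, 88 mm long, about 0.16 kg: round shank 12 mm in diameter and 36 mm long, above it a collar 28 mm in diameter and 4 mm thick, above it the square grip, 22 by 22 mm and 48 mm tall.
- pin_tip (a point): centre of the flat tip of the pin's shank (the last 2 mm taper to 9 mm diameter); z up along the pin. With the pin seated the tip lies 36 mm below the block's top, 24 mm above the bench.
- tube_rack: bystander: low green microtube rack, 120 by 62 by 32 mm, loose, on the other side of the deck plate from the holder; origin at the centre of its underside.
- tip_box: bystander: dark pipette tip box with a clear lid, 86 by 126 by 75 mm, loose; origin at the centre of its underside.
- reagent: bystander: white reagent bottle, 56 mm in diameter, 110 mm tall, loose; origin at the centre of its underside.
Things that resemble listed ones, but are neither listed nor needed, are in the scene too. Of the things shaped like the part that bears pin_grip, the bare steel one is meant.

How it is judged:
By the outcome, as a careful person would: the job done as asked, in the order asked, and still so for the second after the job is handed in, with the robot touching nothing.
It also fails if it takes over 72 s, if anything falls off the work surface, if the arm or the gripper's body presses on something with over 40 N, if the wrist force passes 120 N, or if a joint passes its speed limit or range.

## Working session

There is one attempt and no reset: what is moved stays moved. The work goes in short steps, Python scripts to look and compute and a tool call to move; the robot and the scene stay as the last step left them, time stands still between calls to the robot, and variables do not carry over. Pictures are saved under pics/ and viewed, about 8 in all and at most 12, crops included, and the job is handed in when it is done.

Besides the shell and the picture viewer there is one more tool, called after "Call:" by a JSON object that holds its "fn" and its "kwargs", one argument or row to a line. move_arm: Moves the arm, as the interface text tells. Its arguments: {"type":"object","properties":{"plan":{"type":"array"},"grip_force":{"type":"number"}},"required":["plan"]}

```bash
mkdir -p pics; cat > h.py <<'E'
import numpy as np, cv2
from cell import sensors, vision, ctrl, models
from scipy.spatial.transform import Rotation as Rn
def ray(cam,p):
    c=vision.calibration(cam);f=210/np.tan(np.radians(c["vfov"])/2)
    R=np.array(c["R"]);t=np.array(c["t"])
    d=R.T@np.array([(p[0]-c["cx"])/f,(p[1]-c["cy"])/f,1.]);return -R.T@t,d/np.linalg.norm(d)
def at_z(cam,p,z):
    o,d=ray(cam,p);return o+d*(z-o[2])/d[2]
def tri(p1,p2):
    (a,u),(b,v)=ray("scene",p1),ray("top",p2)
    s=np.linalg.lstsq(np.c_[u,-v],b-a,rcond=None)[0]
    P,Q=a+u*s[0],b+v*s[1];return (P+Q)/2,np.linalg.norm(P-Q)
def proj(cam,X):
    c=vision.calibration(cam);f=210/np.tan(np.radians(c["vfov"])/2)
    q=np.array(c["R"])@X+np.array(c["t"]);return q[:2]/q[2]*f+[c["cx"],c["cy"]]
E
python3 - <<'E'
from h import *
S=vision.snapshot("scene");T=vision.snapshot("top")
cv2.imwrite("pics/s0.png",S[:,:,::-1]);cv2.imwrite("pics/t0.png",T[:,:,::-1])
for n in ["station","nest","bore","front_left","holder","pin_grip","pin_tip","tube_rack"]:
  for c in ["scene","top"]:
    print(n,c,[(np.round(np.array(d["point"])*[560,420],1).tolist(),round(d["confidence"],2)) for d in models.place_of(c,n)][:4])
for c in ["scene","top"]: print(c,vision.calibration(c))
s=sensors.get_state();print(s)
E
```

```text
station scene [([292.4, 241.5], 0.67)]
station top [([261.5, 201.3], 0.81)]
nest scene []
nest top []
bore scene [([316.3, 230.7], 0.87)]
bore top [([238.5, 188.7], 0.78)]
front_left scene [([311.1, 212.2], 0.61)]
front_left top [([242.3, 215.6], 0.84), ([152.3, 247.6], 0.66)]
holder scene [([396.7, 200.0], 0.97)]
holder top [([152.9, 247.4], 0.94)]
pin_grip scene [([407.0, 181.0], 0.81), ([420.4, 207.1], 0.73), ([366.8, 162.7], 0.69), ([398.3, 199.9], 0.68)]
pin_grip top [([142.3, 247.5], 0.77), ([113.9, 286.2], 0.5), ([136.1, 211.7], 0.47), ([111.4, 230.0], 0.47)]
pin_tip scene [([414.8, 227.9], 0.87), ([398.7, 197.6], 0.79), ([364.8, 184.8], 0.68), ([436.1, 210.9], 0.6)]
pin_tip top [([143.6, 214.9], 0.74), ([123.7, 281.4], 0.61), ([122.6, 229.4], 0.53)]
tube_rack scene [([146.3, 205.2], 0.86)]
tube_rack top [([409.7, 240.5], 0.97)]
scene {'vfov': 55.28054785920239, 'cx': 286.8524713842325, 'cy': 207.4333458931194, 'R': array([[-0.0042019 ,  0.99990997, -0.01274358],
       [ 0.7976878 , -0.00433367, -0.60305506],
       [-0.60305599, -0.01269937, -0.79759777]]), 't': array([-0.02
[... 334 characters left out ...]
0.9, 'joints': array([-1.27457884e+00,  2.58613781e-01,  2.15048534e-02,  1.33369636e+00,
       -1.83123336e-05,  1.41820733e+00]), 'qvel': array([ 9.88238896e-04, -7.22397573e-04,  1.54414453e-04, -6.33399140e-05,
       -3.14976978e-04,  9.39174210e-04]), 'joint_torque': array([-3.66202206e-03, -5.55371761e+01,  3.44734669e+01,  1.45818583e-03,
       -4.35474303e-04, -4.55745564e-06]), 'position': array([ 0.23863667, -0.49553404,  0.24227315]), 'eef_rot': array([ 9.74927073e-01,  2.22524609e-01, -9.45416919e-06, -3.81357854e-06]), 'wrist_force': array([-0.37621147, -0.26749179,  0.19539891]), 'ft_torque': array([-0.00979985, -0.036846  ,  0.03485396]), 'gripper_width': 1.000389882374546}
```

View pics/s0.png

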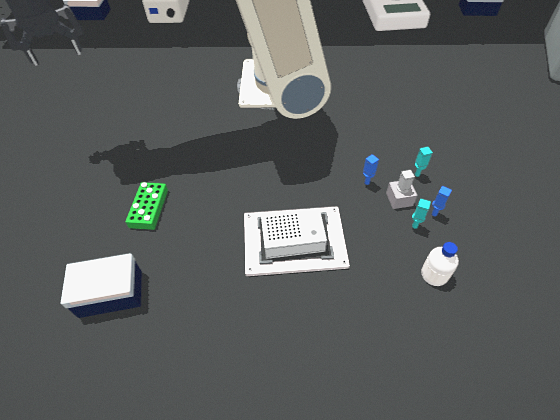

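View pics/t0.png

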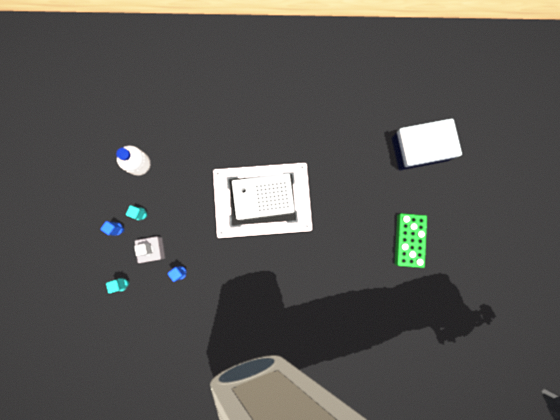

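The scene view shows the steel pin in its grey holder near (405,180), with four blue or cyan look-alikes around it. The plate and block are near (296,237), the rack is at (147,205), the tip box at (102,285) and the bottle at (440,265). In the top view the pin is at (142,247), the plate at (262,200) and the bore at about (243,189).

```bash
python3 - <<'E'
from h import *
S=cv2.imread("pics/s0.png");T=cv2.imread("pics/t0.png")
z=lambda I,x,y,w,h,k:cv2.resize(I[y:y+h,x:x+w],None,fx=k,fy=k,interpolation=cv2.INTER_CUBIC)
a=np.vstack([np.hstack([z(S,350,135,100,70,4),z(T,95,195,100,70,4)]),np.hstack([z(S,235,200,120,80,10/3),z(T,205,155,120,80,10/3)])])
cv2.imwrite("pics/c0.png",a);print(a.shape)
for n,p,q in [("grip",(407,181),(142.3,247.5)),("station",(292.4,241.5),(261.5,201.3)),("bore",(316.3,230.7),(238.5,188.7)),("holder",(396.7,200),(152.9,247.4))]:
    print(n,tri(p,q))
print(at_z("top",(261.5,201.3),0.006),at_z("top",(262.5,200.3),0.012))
E
```

```text
(547, 800, 3)
grip (array([0.46738903, 0.30359308, 0.06877938]), np.float64(0.0009785730938271422))
station (array([ 0.5786833 ,  0.04495665, -0.01006595]), np.float64(0.0045306429021945115))
bore (array([0.5984209 , 0.09475378, 0.06325062]), np.float64(0.0038222475454416957))
holder (array([ 4.67495685e-01,  2.97343430e-01, -4.33180168e-04]), np.float64(0.00474689762416557))
[0.57682342 0.04678308 0.006     ] [0.57853243 0.04429283 0.012     ]
```

View pics/c0.png

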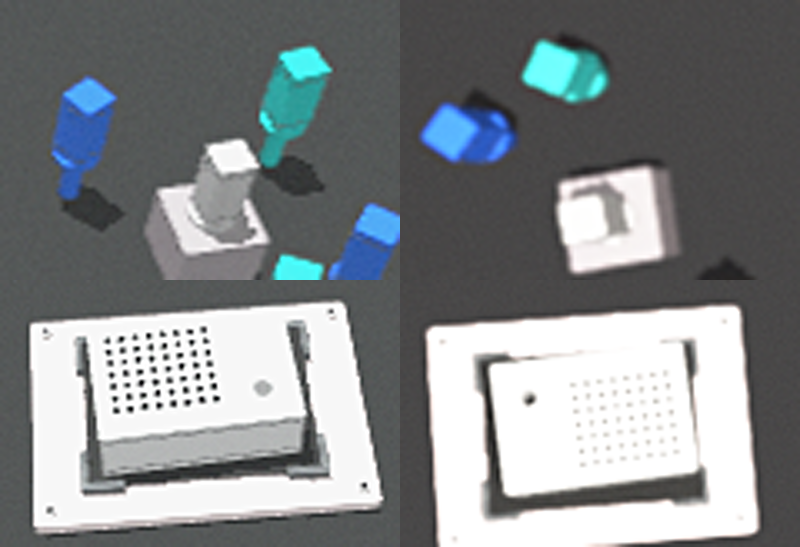

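The crop shows the holder with its bare steel pin, turned slightly clockwise in the top view, with the nearest look-alikes 7 cm or more away. The block's bore is at its left and far end. I'll work out the poses and yaws from the corner pixels.

```bash
python3 - <<'E'
from h import *
np.set_printoptions(precision=4,suppress=True)
T=cv2.imread("pics/t0.png");S=cv2.imread("pics/s0.png")
q=lambda P,x0,y0,k,ox,oy:[((a-ox+.5)/k+x0-.5,(b-oy+.5)/k+y0-.5) for a,b in P]
def rep(n,cam,P,z):
    X=np.array([at_z(cam,p,z) for p in P]);e=np.diff(np.vstack([X,X[:1]]),axis=0)
    print(n,cam,"centre",X.mean(0),"len",np.linalg.norm(e,axis=1),"ang",np.degrees(np.arctan2(e[:,1],e[:,0])))
k=10/3
rep("plate","top",q([(428,326),(741,305),(758,536)],205,155,k,400,280),.012)
rep("plate","scene",q([(30,325),(345,303),(383,507),(37,531)],235,200,k,0,280),.012)
rep("block","top",q([(489,362),(684,344),(699,476),(508,496)],205,155,k,400,280),.06)
rep("block","scene",q([(89,341),(281,320),(305,424),(103,443)],235,200,k,0,280),.06)
print("bore top",at_z("top",q([(530,398)],205,155,k,400,280)[0],.06),"scene",at_z("scene",q([(263,388)],235,200,k,0,280)[0],.06))
rep("griptop","top",q([(558,198),(598,192),(606,236),(567,245)],95,195,4,400,0),.092)
rep("griptop","scene",q([(205,143),(246,141),(260,172),(220,178)],350,135,4,0,0),.092)
rep("holder","top",q([(558,182),(660,168),(671,262),(572,273)],95,195,4,400,0),.04)
for p in [(111,229),(136,212),(117,286),(177,273)]: print("decoy",at_z("top",p,.07))
print("bottle/holder",at_z("top",(133,160),.06))
E
```

```text
plate top centre [0.61   0.0097 0.012 ] len [0.2227 0.1648 0.2762] ang [ -85.6727 -176.018    57.7126]
plate scene centre [0.5859 0.0469 0.012 ] len [0.2219 0.1624 0.2185 0.1609] ang [  94.6784    4.3018  -85.7125 -174.4768]
block top centre [0.5819 0.0416 0.06  ] len [0.1318 0.0899 0.128  0.0912] ang [ -84.2604 -173.5181   96.2826    8.8542]
block scene centre [0.5939 0.0441 0.06  ] len [0.1261 0.0808 0.1252 0.0779] ang [  97.4157    8.0376  -83.9355 -171.2304]
bore top [0.5959 0.0854 0.06  ] scene [0.5998 0.0872 0.06  ]
griptop top centre [0.4641 0.3002 0.092 ] len [0.0212 0.0237 0.0209 0.0253] ang [ -81.1934 -167.6563  103.2692   13.0035]
griptop scene centre [0.4674 0.3006 0.092 ] len [0.0232 0.0234 0.0232 0.0264] ang [  93.3147    8.592   -79.4606 -171.4788]
holder top centre [0.462  0.2981 0.04  ] len [0.0572 0.053  0.0551 0.0515] ang [ -81.8994 -171.4582   96.5104   10.933 ]
decoy [0.5072 0.3719 0.07  ]
decoy [0.5446 0.3193 0.07  ]
decoy [0.3849 0.3536 0.07  ]
decoy [0.4128 0.2262 0.07  ]
bottle/holder [0.6623 0.3338 0.06  ]
```

Call:
{"fn": "move_arm", "kwargs": {
  "plan": [
    [27,-30,4,0,0,-1.4,0.6],
    [27,-30,4,0,0,-1.4,0.6],
    [27,-30,4,0,0,-1.4,0.6],
    [27,-30,4,0,0,-1.4,0.6],
    [27,-30,4,0,0,-1.4,0.6],
    [27,-30,4,0,0,-1.4,0.6],
    [27,-30,4,0,0,-1.4,0.6],
    [27,-30,4,0,0,-1.4,0.6],
    [55.1,-61.9,4,0,0,-2.867,0.6],
    [55.1,-61.9,4,0,0,-2.867,0.6],
    [55.1,-61.9,4,0,0,-2.867,0.6],
    [55.1,-61.9,4,0,0,-2.867,0.6],
    [55.1,-61.9,4,0,0,-2.867,0.6],
    [55.1,-61.9,4,0,0,-2.867,0.6],
    [55.1,-61.9,4,0,0,-2.867,0.6],
    [55.1,-61.9,4,0,0,-2.867,0.6],
    [55.1,-61.9,4,0,0,-2.867,0.6],
    [55.1,-61.9,4,0,0,-2.867,0.6],
    [55.1,-61.9,4,0,0,-2.867,0.6],
    [55.1,-61.9,4,0,0,-2.867,0.6]
  ],
  "grip_force": 60
}}

```text
clock: 2.9
position: [0.4664, 0.3016, 0.202]
eef_rot: [-0.089, 0.996, -0.0, -0.0]
wrist_force: [-0.2, -0.2, -0.3]
gripper_width: 0.599
```

Call:
{"fn": "move_arm", "kwargs": {
  "plan": [
    [0,0,4,0,0,0,0.6],
    [0,0,7,0,0,0,0.6],
    [0,0,10,0,0,0,0.6],
    [0,0,12,0,0,0,0.6],
    [0,0,13,0,0,0,0.6],
    [0,0,14,0,0,0,0.6],
    [0,0,14,0,0,0,0.6]
  ]
}}

```text
clock: 3.6
position: [0.4662, 0.3014, 0.0615]
eef_rot: [-0.088, 0.996, -0.0, -0.001]
wrist_force: [-0.6, 0.8, 0.4]
gripper_width: 0.6
```

```bash
python3 - <<'E'
from h import *
S=vision.snapshot("scene")[:,:,::-1];T=vision.snapshot("top")[:,:,::-1]
z=lambda I,x,y,w,h,k:cv2.resize(I[y:y+h,x:x+w],None,fx=k,fy=k,interpolation=cv2.INTER_CUBIC)
cv2.imwrite("pics/c1.png",np.hstack([z(S,350,115,100,100,4),z(T,95,180,100,100,4)]))
E
```

```text
(no output)
```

View pics/c1.png

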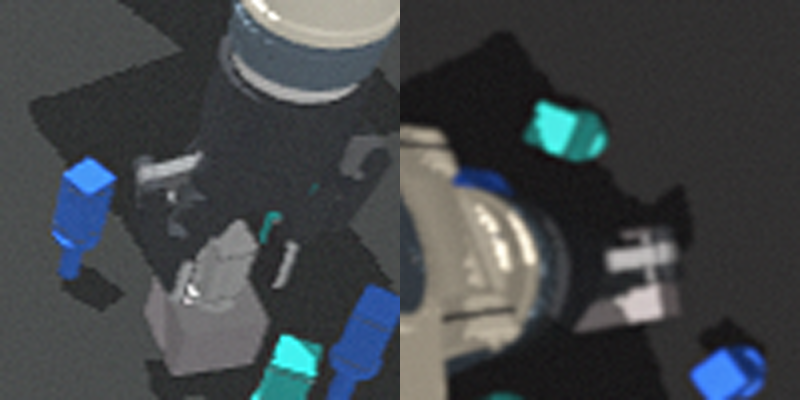

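The pin's grip sits between the two pads, at left crop (225,265), and the look-alikes are clear of the fingers. I'll close the jaws.

Call:
{"fn": "move_arm", "kwargs": {
  "plan": [
    [0,0,0,0,0,0,0.4],
    [0,0,0,0,0,0,0.3],
    [0,0,0,0,0,0,0.26],
    [0,0,0,0,0,0,0.2],
    [0,0,0,0,0,0,0.1],
    [0,0,0,0,0,0,0],
    [0,0,0,0,0,0,0],
    [0,0,0,0,0,0,0],
    [0,0,0,0,0,0,0]
  ],
  "grip_force": 60
}}

```text
clock: 4.6
position: [0.4671, 0.3017, 0.0634]
eef_rot: [-0.088, 0.996, 0.0, 0.001]
wrist_force: [0.2, -1.4, 7.0]
gripper_width: 0.257
```

Call:
{"fn": "move_arm", "kwargs": {
  "plan": [
    [0,0,-0.3,0,0,0,0],
    [0,0,-0.8,0,0,0,0],
    [0,0,-1.5,0,0,0,0],
    [0,0,-3,0,0,0,0],
    [0,0,-4.5,0,0,0,0],
    [0,0,-6,0,0,0,0],
    [0,0,-8,0,0,0,0],
    [0,0,-10,0,0,0,0],
    [0,0,-12,0,0,0,0],
    [0,0,-12,0,0,0,0],
    [0,0,-12,0,0,0,0],
    [0,0,-12,0,0,0,0]
  ]
}}

```text
clock: 5.8
position: [0.4664, 0.3015, 0.1824]
eef_rot: [-0.088, 0.996, -0.0, 0.0]
wrist_force: [0.8, 0.2, -1.8]
gripper_width: 0.249
```

```bash
python3 - <<'E'
from h import *
np.set_printoptions(precision=4,suppress=True)
S=vision.snapshot("scene")[:,:,::-1];T=vision.snapshot("top")[:,:,::-1]
s=sensors.get_state();p=s["position"];print(p,s["wrist_force"],s["ft_torque"],Rn.from_quat(s["eef_rot"]).as_matrix(),s["gripper_width"])
z=lambda I,x,y,w,h,k:cv2.resize(I[y:y+h,x:x+w],None,fx=k,fy=k,interpolation=cv2.INTER_CUBIC)
x,y=map(int,proj("scene",p-[0,0,.03]))
print(x,y,proj("scene",p-[0,0,.06]))
cv2.imwrite("pics/c2.png",z(S,x-45,y-50,90,100,6))
E
```

```text
[0.4664 0.3015 0.1824] [ 0.0511 -0.4349 -1.2564] [ 0.0397 -0.0393 -0.0041] [[-0.9844 -0.1759 -0.    ]
 [-0.1759  0.9844 -0.0003]
 [ 0.0001 -0.0003 -1.    ]] 0.24346849321122938
414 154 [411.2988 164.521 ]
```

View pics/c2.png

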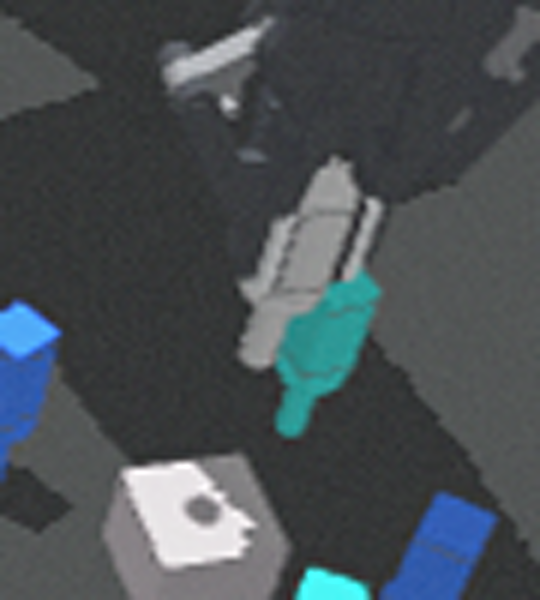

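The pin is held upright. Its tip is at crop (258,360), which matches a point 60 mm below the TCP. Next I go to the front of the block at its left end.

Call:
{"fn": "move_arm", "kwargs": {
  "plan": [
    [-0.05,-4,0,0,0,0,0],
    [-0.1,-8,0,0,0,0,0],
    [-0.15,-12,0,0,0,0,0],
    [-0.2,-16,0,0,0,0,0],
    [-0.25,-20,0,0,0,0,0],
    [-0.25,-22.2,0,0,0,0,0],
    [-0.25,-22.2,1,0,0,0,0],
    [-0.25,-22.2,3,0,0,0,0],
    [-0.25,-22.2,5,0,0,0,0],
    [-0.25,-22.2,7,0,0,0,0],
    [-0.25,-22.2,8.6,0,0,0,0],
    [-0.25,-22.2,8.6,0,0,0,0],
    [-0.25,-22.2,8.6,0,0,0,0],
    [-0.25,-22.2,8.6,0,0,0,0]
  ]
}}

```text
clock: 7.3
position: [0.5083, 0.0837, 0.0971]
eef_rot: [-0.088, 0.996, -0.0, 0.0]
wrist_force: [0.7, -0.7, -1.2]
gripper_width: 0.249
```

```bash
cat > st.py <<'E'
from h import *
np.set_printoptions(precision=5,suppress=True)
s=sensors.get_state();R=Rn.from_quat(s["eef_rot"]).as_matrix()
print(s["clock"],s["position"],"F",s["wrist_force"],"M",s["ft_torque"],"tilt",R[:,2],"x",R[:2,0],s["gripper_width"])
E
python3 st.py; python3 - <<'E'
from h import *
S=vision.snapshot("scene")[:,:,::-1];T=vision.snapshot("top")[:,:,::-1]
z=lambda I,x,y,w,h,k:cv2.resize(I[y:y+h,x:x+w],None,fx=k,fy=k,interpolation=cv2.INTER_CUBIC)
cv2.imwrite("pics/c3.png",np.hstack([z(S,250,150,100,110,4),z(T,195,150,100,110,4)]))
E
```

```text
7.3 [0.50826 0.08372 0.09708] F [ 0.68184 -0.73349 -1.2165 ] M [-0.02922 -0.03495  0.00234] tilt [ 0.00086 -0.00025 -1.     ] x [-0.98435 -0.17624] 0.24876319839459196
```

View pics/c3.png

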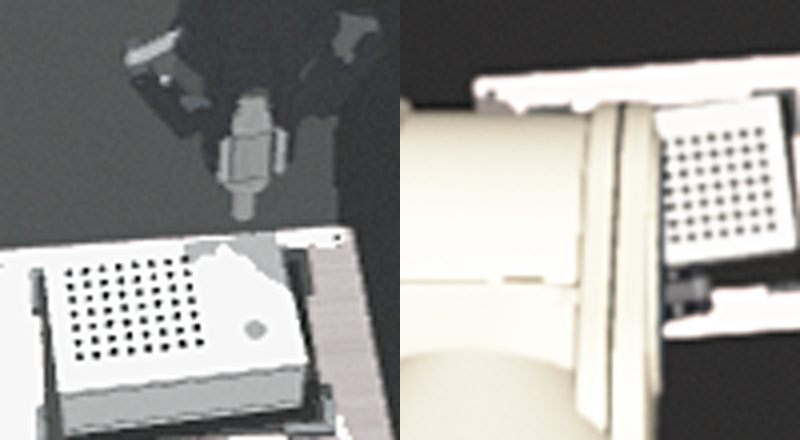

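Call:
{"fn": "move_arm", "kwargs": {
  "plan": [
    [-0.4,-0.05,0,0,0,0,0],
    [-0.8,-0.1,0,0,0,0,0],
    [-1.2,-0.1,0,0,0,0,0],
    [-1.2,-0.1,0,0,0,0,0],
    [-1.2,-0.1,0,0,0,0,0]
  ]
}}

```text
clock: 7.9
position: [0.5204, 0.0847, 0.0971]
eef_rot: [-0.088, 0.996, -0.0, 0.0]
wrist_force: [-0.7, 0.0, -1.6]
gripper_width: 0.249
```

```bash
python3 st.py; python3 - <<'E'
from h import *
for h in (.055,.06,.065): print(h,proj("scene",np.array([.5083,.0837,.0971-h])))
print(proj("scene",np.array([.5083,.0837,.0971+.0326])))
S=vision.snapshot("scene")[:,:,::-1]
z=lambda I,x,y,w,h,k:cv2.resize(I[y:y+h,x:x+w],None,fx=k,fy=k,interpolation=cv2.INTER_CUBIC)
cv2.imwrite("pics/c4.png",z(S,285,160,60,65,8))
s=sensors.get_state()["position"];print(proj("scene",s-[0.006,0,.06]),proj("scene",s-[-.006,0,.06]))
E
```

```text
7.9 [0.52038 0.08468 0.09709] F [-0.70396  0.00057 -1.63853] M [-0.01282 -0.01496 -0.01398] tilt [ 0.00102 -0.00029 -1.     ] x [-0.98438 -0.17608] 0.24948001355867874
0.055 [310.26259595 202.85293743]
0.06 [310.18857699 204.19277331]
0.065 [310.11519968 205.5209944 ]
[311.67312895 177.32052415]
[310.69630828 206.26244019] [310.86458627 210.49347717]
```

View pics/c4.png

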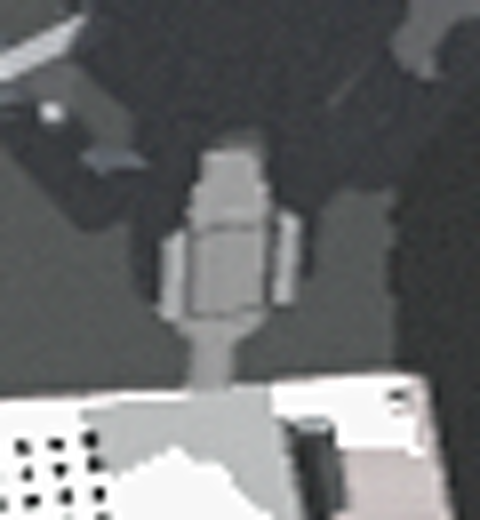

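The pin is 1 cm or so from the block's back edge (crop row ~390). The tip height matches z≈0.037.

Call:
{"fn": "move_arm", "kwargs": {
  "plan": [
    [-0.2,-0.01,0,0,0,0,0],
    [-0.4,-0.03,0,0,0,0,0],
    [-0.4,-0.03,0,0,0,0,0],
    [-0.4,-0.03,0,0,0,0,0],
    [-0.4,-0.03,0,0,0,0,0]
  ]
}}

```text
clock: 8.45
position: [0.5242, 0.0851, 0.0971]
eef_rot: [-0.088, 0.996, -0.0, 0.0]
wrist_force: [-0.2, 0.4, -2.2]
gripper_width: 0.251
```

Call:
{"fn": "move_arm", "kwargs": {
  "plan": [
    [-0.05,0,0,0,0,0,0],
    [-0.1,0,0,0,0,0,0],
    [-0.1,0,0,0,0,0,0],
    [-0.1,0,0,0,0,0,0]
  ]
}}

```text
clock: 8.85
position: [0.5252, 0.0853, 0.0971]
eef_rot: [-0.088, 0.996, -0.0, 0.0]
wrist_force: [-0.2, 0.5, -2.2]
gripper_width: 0.251
```

Call:
{"fn": "move_arm", "kwargs": {
  "plan": [
    [-0.05,0,0,0,0,0,0],
    [-0.1,0,0,0,0,0,0],
    [-0.1,0,0,0,0,0,0],
    [-0.1,0,0,0,0,0,0]
  ]
}}

```text
clock: 9.25
position: [0.5262, 0.0854, 0.0971]
eef_rot: [-0.088, 0.996, -0.0, 0.0]
wrist_force: [-0.3, 0.4, -1.8]
gripper_width: 0.249
```

Call:
{"fn": "move_arm", "kwargs": {
  "plan": [
    [-0.05,0,0,0,0,0,0],
    [-0.08,0,0,0,0,0,0],
    [-0.08,0,0,0,0,0,0],
    [-0.08,0,0,0,0,0,0]
  ]
}}

```text
clock: 9.65
position: [0.527, 0.0856, 0.0971]
eef_rot: [-0.088, 0.996, -0.0, 0.0]
wrist_force: [-0.2, 0.0, -1.7]
gripper_width: 0.251
```

Call:
{"fn": "move_arm", "kwargs": {
  "plan": [
    [-0.05,0,0,0,0,0,0],
    [-0.08,0,0,0,0,0,0],
    [-0.08,0,0,0,0,0,0],
    [-0.08,0,0,0,0,0,0]
  ]
}}

```text
clock: 10.05
position: [0.5277, 0.0857, 0.0971]
eef_rot: [-0.088, 0.996, -0.0, 0.0]
wrist_force: [-0.4, -0.3, -1.1]
gripper_width: 0.252
```

Call:
{"fn": "move_arm", "kwargs": {
  "plan": [
    [-0.05,0,0,0,0,0,0],
    [-0.08,0,0,0,0,0,0],
    [-0.08,0,0,0,0,0,0],
    [-0.08,0,0,0,0,0,0]
  ]
}}

```text
clock: 10.45
position: [0.5285, 0.0859, 0.097]
eef_rot: [-0.088, 0.996, -0.0, 0.0]
wrist_force: [0.8, 0.3, -1.5]
gripper_width: 0.248
```

```bash
python3 st.py
```

```text
10.45 [0.5285  0.08586 0.09704] F [ 0.77705  0.3042  -1.49745] M [-0.02313 -0.01539 -0.01989] tilt [ 0.00072 -0.00032 -1.     ] x [-0.98437 -0.1761 ] 0.24807312964654457
```

Call:
{"fn": "move_arm", "kwargs": {
  "plan": [
    [-0.04,0,0,0,0,0,0],
    [-0.08,0,0,0,0,0,0],
    [-0.08,0,0,0,0,0,0],
    [-0.08,0,0,0,0,0,0]
  ]
}}

```text
clock: 10.85
position: [0.5293, 0.086, 0.097]
eef_rot: [-0.088, 0.996, -0.0, 0.0]
wrist_force: [-0.2, 0.2, -1.5]
gripper_width: 0.245
```

Call:
{"fn": "move_arm", "kwargs": {
  "plan": [
    [-0.04,0.01,0,0,0,0,0],
    [-0.07,0.02,0,0,0,0,0],
    [-0.07,0.02,0,0,0,0,0],
    [-0.07,0.02,0,0,0,0,0]
  ]
}}

```text
clock: 11.25
position: [0.53, 0.0863, 0.097]
eef_rot: [-0.088, 0.996, -0.0, 0.0]
wrist_force: [-0.2, 0.4, -2.4]
gripper_width: 0.249
```

Call:
{"fn": "move_arm", "kwargs": {
  "plan": [
    [-0.04,-0.01,0,0,0,0,0],
    [-0.07,-0.01,0,0,0,0,0],
    [-0.07,-0.01,0,0,0,0,0],
    [-0.07,-0.01,0,0,0,0,0]
  ]
}}

```text
clock: 11.65
position: [0.5307, 0.0864, 0.097]
eef_rot: [-0.088, 0.996, -0.0, 0.0]
wrist_force: [-0.3, -0.0, -0.7]
gripper_width: 0.246
```

Call:
{"fn": "move_arm", "kwargs": {
  "plan": [
    [-0.04,-0.01,0,0,0,0,0],
    [-0.07,-0.01,0,0,0,0,0],
    [-0.07,-0.01,0,0,0,0,0],
    [-0.07,-0.01,0,0,0,0,0]
  ]
}}

```text
clock: 12.05
position: [0.5314, 0.0864, 0.097]
eef_rot: [-0.088, 0.996, -0.0, 0.0]
wrist_force: [-0.3, 1.2, -1.3]
gripper_width: 0.252
```

Call:
{"fn": "move_arm", "kwargs": {
  "plan": [
    [-0.04,-0.01,0,0,0,0,0],
    [-0.07,-0.01,0,0,0,0,0],
    [-0.07,-0.01,0,0,0,0,0],
    [-0.07,-0.01,0,0,0,0,0]
  ]
}}

```text
clock: 12.45
position: [0.5321, 0.0864, 0.097]
eef_rot: [-0.088, 0.996, -0.0, 0.0]
wrist_force: [-0.2, 0.3, -1.4]
gripper_width: 0.252
```

Call:
{"fn": "move_arm", "kwargs": {
  "plan": [
    [-0.04,-0.01,0,0,0,0,0],
    [-0.08,-0.01,0,0,0,0,0],
    [-0.08,-0.01,0,0,0,0,0],
    [-0.08,-0.01,0,0,0,0,0]
  ]
}}

```text
clock: 12.85
position: [0.5329, 0.0864, 0.097]
eef_rot: [-0.088, 0.996, -0.0, 0.0]
wrist_force: [-0.7, -0.3, -1.9]
gripper_width: 0.251
```

Call:
{"fn": "move_arm", "kwargs": {
  "plan": [
    [-0.04,-0.01,0,0,0,0,0],
    [-0.08,-0.01,0,0,0,0,0],
    [-0.08,-0.01,0,0,0,0,0],
    [-0.08,-0.01,0,0,0,0,0]
  ]
}}

```text
clock: 13.25
position: [0.5333, 0.0865, 0.0969]
eef_rot: [-0.088, 0.996, -0.0, -0.0]
wrist_force: [-2.6, 0.8, 0.6]
gripper_width: 0.249
```

Contact. I'll hold it lightly and read the state.

Call:
{"fn": "move_arm", "kwargs": {
  "plan": [
    [-0.04,0,0,0,0,0,0],
    [-0.04,0,0,0,0,0,0],
    [-0.04,0,0,0,0,0,0],
    [-0.04,0,0,0,0,0,0],
    [-0.04,0,0,0,0,0,0],
    [-0.04,0,0,0,0,0,0],
    [-0.04,0,0,0,0,0,0]
  ]
}}

```text
clock: 13.95
position: [0.5335, 0.0866, 0.0969]
eef_rot: [-0.088, 0.996, -0.0, -0.0]
wrist_force: [-4.8, 0.3, 1.4]
gripper_width: 0.248
```

```bash
python3 st.py
```

```text
13.95 [0.53354 0.08664 0.09687] F [-4.77105  0.27348  1.44029] M [0.09064 1.20899 0.04163] tilt [-0.00046 -0.00024 -1.     ] x [-0.98435 -0.1762 ] 0.24792450112077502
```

Call:
{"fn": "move_arm", "kwargs": {
  "plan": [
    [0.3,0.05,0,0,0,0,0],
    [0.8,0.15,0,0,0,0,0],
    [1.18,0.21,0,0,0,0,0],
    [1.6,-2,0,0,0,0,0],
    [2,-4.5,0,0,0,0,0],
    [2.4,-6.5,0,0,0,0,0],
    [2.65,-8,0,0,0,0,0],
    [2.65,-8.02,0,0,0,0,0],
    [2,-8.1,0,0,0,0,0],
    [1.4,-8.2,0,0,0,0,0],
    [1.03,-8.31,0,0,0,0,0],
    [1.03,-8.31,0,0,0,0,0],
    [1.03,-8.31,0,0,0,0,0],
    [1.03,-8.31,0,0,0,0,0]
  ]
}}

```text
clock: 15.35
position: [0.5379, 0.0033, 0.0968]
eef_rot: [-0.089, 0.996, -0.0, -0.0]
wrist_force: [-0.2, -0.4, -1.6]
gripper_width: 0.251
```

```bash
python3 st.py
```

```text
15.35 [0.53787 0.0033  0.09678] F [-0.20845 -0.40891 -1.64186] M [ 0.04778 -0.04032  0.01062] tilt [-0.00079 -0.00014 -1.     ] x [-0.98428 -0.17663] 0.25125696492150845
```

Call:
{"fn": "move_arm", "kwargs": {
  "plan": [
    [-0.05,-0.01,0,0,0,0,0],
    [-0.1,-0.01,0,0,0,0,0],
    [-0.1,-0.01,0,0,0,0,0],
    [-0.1,-0.01,0,0,0,0,0]
  ]
}}

```text
clock: 15.75
position: [0.5388, 0.0034, 0.0968]
eef_rot: [-0.089, 0.996, -0.0, -0.0]
wrist_force: [0.5, 0.6, -0.3]
gripper_width: 0.249
```

Call:
{"fn": "move_arm", "kwargs": {
  "plan": [
    [-0.05,-0.01,0,0,0,0,0],
    [-0.08,-0.01,0,0,0,0,0],
    [-0.08,-0.01,0,0,0,0,0],
    [-0.08,-0.01,0,0,0,0,0]
  ]
}}

```text
clock: 16.15
position: [0.5397, 0.0034, 0.0968]
eef_rot: [-0.089, 0.996, -0.0, -0.0]
wrist_force: [0.1, -0.1, -0.7]
gripper_width: 0.248
```

Call:
{"fn": "move_arm", "kwargs": {
  "plan": [
    [-0.04,-0.01,0,0,0,0,0],
    [-0.08,-0.01,0,0,0,0,0],
    [-0.08,-0.01,0,0,0,0,0],
    [-0.08,-0.01,0,0,0,0,0]
  ]
}}

```text
clock: 16.55
position: [0.5404, 0.0034, 0.0968]
eef_rot: [-0.089, 0.996, -0.0, -0.0]
wrist_force: [0.0, -0.0, -1.2]
gripper_width: 0.249
```

Call:
{"fn": "move_arm", "kwargs": {
  "plan": [
    [-0.04,-0.01,0,0,0,0,0],
    [-0.08,-0.01,0,0,0,0,0],
    [-0.08,-0.01,0,0,0,0,0],
    [-0.08,-0.01,0,0,0,0,0]
  ]
}}

```text
clock: 16.95
position: [0.5412, 0.0035, 0.0968]
eef_rot: [-0.089, 0.996, -0.0, -0.0]
wrist_force: [0.8, -0.7, -1.2]
gripper_width: 0.245
```

Call:
{"fn": "move_arm", "kwargs": {
  "plan": [
    [-0.04,-0.01,0,0,0,0,0],
    [-0.08,-0.01,0,0,0,0,0],
    [-0.08,-0.01,0,0,0,0,0],
    [-0.08,-0.01,0,0,0,0,0]
  ]
}}

```text
clock: 17.35
position: [0.5421, 0.0035, 0.0967]
eef_rot: [-0.089, 0.996, -0.0, -0.0]
wrist_force: [0.4, 0.1, -1.1]
gripper_width: 0.248
```

Call:
{"fn": "move_arm", "kwargs": {
  "plan": [
    [-0.04,-0.01,0,0,0,0,0],
    [-0.08,-0.01,0,0,0,0,0],
    [-0.08,-0.01,0,0,0,0,0],
    [-0.08,-0.01,0,0,0,0,0]
  ]
}}

```text
clock: 17.75
position: [0.5429, 0.0036, 0.0968]
eef_rot: [-0.089, 0.996, -0.0, -0.0]
wrist_force: [0.3, -0.8, -1.8]
gripper_width: 0.244
```

Call:
{"fn": "move_arm", "kwargs": {
  "plan": [
    [-0.04,-0.01,0,0,0,0,0],
    [-0.08,-0.01,0,0,0,0,0],
    [-0.08,-0.01,0,0,0,0,0],
    [-0.08,-0.01,0,0,0,0,0]
  ]
}}

```text
clock: 18.15
position: [0.5437, 0.0036, 0.0968]
eef_rot: [-0.089, 0.996, -0.0, -0.0]
wrist_force: [-1.0, -0.4, -1.7]
gripper_width: 0.249
```

Call:
{"fn": "move_arm", "kwargs": {
  "plan": [
    [-0.04,-0.01,0,0,0,0,0],
    [-0.06,-0.01,0,0,0,0,0],
    [-0.06,-0.01,0,0,0,0,0],
    [-0.06,-0.01,0,0,0,0,0]
  ]
}}

```text
clock: 18.55
position: [0.5443, 0.0036, 0.0968]
eef_rot: [-0.089, 0.996, -0.0, -0.0]
wrist_force: [-1.0, -0.2, -1.0]
gripper_width: 0.25
```

Call:
{"fn": "move_arm", "kwargs": {
  "plan": [
    [-0.04,-0.01,0,0,0,0,0],
    [-0.06,-0.01,0,0,0,0,0],
    [-0.06,-0.01,0,0,0,0,0],
    [-0.06,-0.01,0,0,0,0,0]
  ]
}}

```text
clock: 18.95
position: [0.5446, 0.0036, 0.0967]
eef_rot: [-0.089, 0.996, -0.0, -0.001]
wrist_force: [-2.1, -0.1, -0.1]
gripper_width: 0.253
```

```bash
python3 st.py
```

```text
18.95 [0.54461 0.00359 0.09668] F [-2.07068 -0.09337 -0.08097] M [-0.17705  0.5825  -0.06691] tilt [-0.00149 -0.00025 -1.     ] x [-0.9843  -0.17651] 0.25251387370402223
```

Call:
{"fn": "move_arm", "kwargs": {
  "plan": [
    [-0.04,0,0,0,0,0,0],
    [-0.04,0,0,0,0,0,0],
    [-0.04,0,0,0,0,0,0],
    [-0.04,0,0,0,0,0,0],
    [-0.04,0,0,0,0,0,0],
    [-0.04,0,0,0,0,0,0],
    [-0.04,0,0,0,0,0,0]
  ]
}}

```text
clock: 19.65
position: [0.5449, 0.0036, 0.0967]
eef_rot: [-0.089, 0.996, -0.0, -0.001]
wrist_force: [-4.5, -0.6, 0.3]
gripper_width: 0.249
```

```bash
python3 st.py
```

```text
19.65 [0.54491 0.00362 0.09666] F [-4.49717 -0.60738  0.28764] M [-0.38351  1.01323  0.02721] tilt [-0.00171 -0.00034 -1.     ] x [-0.98431 -0.17645] 0.24856093184328537
```

Both front touches agree with a block yaw of about 7.75°. I'll go around the front to the left end.

Call:
{"fn": "move_arm", "kwargs": {
  "plan": [
    [0.3,0.05,0,0,0,0,0],
    [1,0.2,0,0,-0.0017,0,0],
    [2.5,0.45,0,0,-0.0017,0,0],
    [3.94,0.7,0,0,-0.0017,0,0],
    [3.3,4.5,0,0,-0.0017,0,0],
    [2.6,8.5,0,0,-0.0017,0,0],
    [2,12,0,0,-0.0017,0,0],
    [1.36,15.1,0,0,-0.0017,0,0],
    [-1,14.7,0,0,-0.0017,0,0],
    [-3.5,14.3,0,0,-0.0017,0,0],
    [-5.73,13.85,0,0,-0.0017,0,0],
    [-5.7,13.6,0,0,-0.0017,0,0],
    [-5.5,12.5,0,0,-0.0017,0,0],
    [-5.28,11.6,0,0,-0.0017,0,0],
    [-5.28,11.29,0,0,-0.0017,0,0],
    [-5.28,11.29,0,0,-0.0017,0,0],
    [-5.28,11.29,0,0,-0.0017,0,0]
  ]
}}

```text
clock: 21.35
position: [0.5768, 0.1239, 0.0969]
eef_rot: [-0.088, 0.996, 0.0, 0.0]
wrist_force: [-0.2, -0.6, -0.4]
gripper_width: 0.251
```

```bash
python3 st.py; python3 - <<'E'
from h import *
S=vision.snapshot("scene")[:,:,::-1]
z=lambda I,x,y,w,h,k:cv2.resize(I[y:y+h,x:x+w],None,fx=k,fy=k,interpolation=cv2.INTER_CUBIC)
cv2.imwrite("pics/c5.png",z(S,270,160,100,100,6))
E
```

```text
21.35 [0.57677 0.1239  0.09685] F [-0.206   -0.5958  -0.37846] M [-0.01386  0.02956  0.00908] tilt [ 0.00033  0.00012 -1.     ] x [-0.98439 -0.17602] 0.2505673507147492
```

View pics/c5.png

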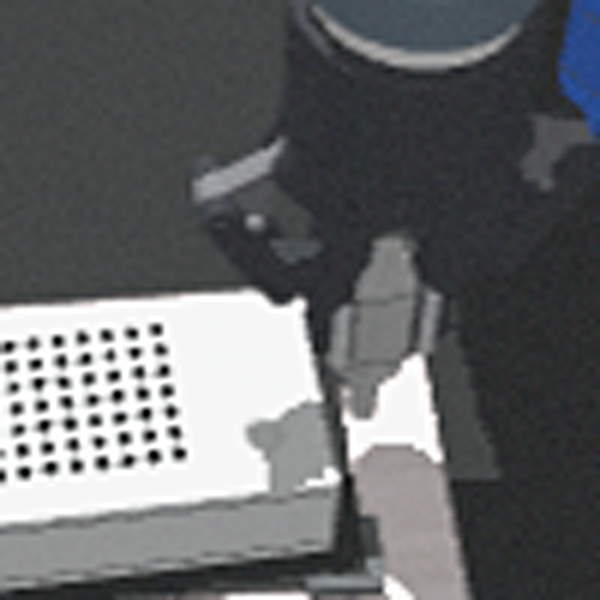

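The pin is beside the left end face with a gap of about 20 crop px, or 8–10 mm. I'll approach it now.

Call:
{"fn": "move_arm", "kwargs": {
  "plan": [
    [0.01,-0.2,0,0,0,0,0],
    [0.02,-0.45,0,0,0,0,0],
    [0.02,-0.45,0,0,0,0,0],
    [0.02,-0.45,0,0,0,0,0]
  ]
}}

```text
clock: 21.8
position: [0.5774, 0.1196, 0.0968]
eef_rot: [-0.088, 0.996, 0.0, 0.0]
wrist_force: [-0.3, 0.2, -1.4]
gripper_width: 0.247
```

Call:
{"fn": "move_arm", "kwargs": {
  "plan": [
    [0,-0.05,0,0,0,0,0],
    [0,-0.1,0,0,0,0,0],
    [0,-0.1,0,0,0,0,0],
    [0,-0.1,0,0,0,0,0]
  ]
}}

```text
clock: 22.2
position: [0.5776, 0.1186, 0.0967]
eef_rot: [-0.089, 0.996, 0.0, 0.0]
wrist_force: [1.0, 0.1, -1.5]
gripper_width: 0.248
```

Call:
{"fn": "move_arm", "kwargs": {
  "plan": [
    [0,-0.05,0,0,0,0,0],
    [0,-0.1,0,0,0,0,0],
    [0,-0.1,0,0,0,0,0],
    [0,-0.1,0,0,0,0,0]
  ]
}}

```text
clock: 22.6
position: [0.5778, 0.1177, 0.0967]
eef_rot: [-0.088, 0.996, 0.0, 0.0]
wrist_force: [-0.4, -0.2, -0.8]
gripper_width: 0.251
```

Call:
{"fn": "move_arm", "kwargs": {
  "plan": [
    [0,-0.05,0,0,0,0,0],
    [0,-0.1,0,0,0,0,0],
    [0,-0.1,0,0,0,0,0],
    [0,-0.1,0,0,0,0,0]
  ]
}}

```text
clock: 23.0
position: [0.578, 0.1166, 0.0968]
eef_rot: [-0.088, 0.996, 0.0, 0.0]
wrist_force: [0.3, -0.1, -0.4]
gripper_width: 0.249
```

Call:
{"fn": "move_arm", "kwargs": {
  "plan": [
    [0,-0.05,0,0,0,0,0],
    [0,-0.08,0,0,0,0,0],
    [0,-0.08,0,0,0,0,0],
    [0,-0.08,0,0,0,0,0]
  ]
}}

```text
clock: 23.4
position: [0.5781, 0.1159, 0.0968]
eef_rot: [-0.088, 0.996, 0.0, 0.0]
wrist_force: [0.1, 0.0, -1.4]
gripper_width: 0.25
```

Call:
{"fn": "move_arm", "kwargs": {
  "plan": [
    [0,-0.05,0,0,0,0,0],
    [0,-0.08,0,0,0,0,0],
    [0,-0.08,0,0,0,0,0],
    [0,-0.08,0,0,0,0,0]
  ]
}}

```text
clock: 23.8
position: [0.5782, 0.115, 0.0967]
eef_rot: [-0.088, 0.996, 0.0, 0.0]
wrist_force: [-1.0, -0.1, -1.7]
gripper_width: 0.251
```

Call:
{"fn": "move_arm", "kwargs": {
  "plan": [
    [0,-0.05,0,0,0,0,0],
    [0,-0.08,0,0,0,0,0],
    [0,-0.08,0,0,0,0,0],
    [0,-0.08,0,0,0,0,0]
  ]
}}

```text
clock: 24.2
position: [0.5784, 0.1142, 0.0967]
eef_rot: [-0.088, 0.996, 0.0, 0.0]
wrist_force: [0.2, -0.9, -2.1]
gripper_width: 0.246
```

Call:
{"fn": "move_arm", "kwargs": {
  "plan": [
    [0,-0.05,0,0,0,0,0],
    [0,-0.08,0,0,0,0,0],
    [0,-0.08,0,0,0,0,0],
    [0,-0.08,0,0,0,0,0]
  ]
}}

```text
clock: 24.6
position: [0.5786, 0.1134, 0.0967]
eef_rot: [-0.088, 0.996, 0.0, 0.0]
wrist_force: [0.1, -0.4, -1.3]
gripper_width: 0.246
```

Call:
{"fn": "move_arm", "kwargs": {
  "plan": [
    [0,-0.05,0,0,0,0,0],
    [0,-0.08,0,0,0,0,0],
    [0,-0.08,0,0,0,0,0],
    [0,-0.08,0,0,0,0,0]
  ]
}}

```text
clock: 25.0
position: [0.5787, 0.1126, 0.0967]
eef_rot: [-0.088, 0.996, 0.0, 0.0]
wrist_force: [0.1, 0.3, -0.9]
gripper_width: 0.251
```

Call:
{"fn": "move_arm", "kwargs": {
  "plan": [
    [0,-0.05,0,0,0,0,0],
    [0,-0.08,0,0,0,0,0],
    [0,-0.08,0,0,0,0,0],
    [0,-0.08,0,0,0,0,0]
  ]
}}

```text
clock: 25.4
position: [0.5788, 0.112, 0.0967]
eef_rot: [-0.088, 0.996, 0.0, 0.0]
wrist_force: [0.5, 1.4, -0.4]
gripper_width: 0.247
```

Call:
{"fn": "move_arm", "kwargs": {
  "plan": [
    [0,-0.04,0,0,0,0,0],
    [0,-0.04,0,0,0,0,0],
    [0,-0.04,0,0,0,0,0],
    [0,-0.04,0,0,0,0,0],
    [0,-0.04,0,0,0,0,0]
  ]
}}

```text
clock: 25.9
position: [0.5789, 0.1118, 0.0968]
eef_rot: [-0.088, 0.996, 0.0, 0.0]
wrist_force: [-1.3, 2.7, 0.9]
gripper_width: 0.248
```

```bash
python3 st.py
```

```text
25.9 [0.57887 0.11175 0.0968 ] F [-1.30403  2.7174   0.90161] M [0.83934 0.18485 0.00783] tilt [ 0.00025  0.00079 -1.     ] x [-0.98434 -0.17629] 0.2483522013062907
```

Call:
{"fn": "move_arm", "kwargs": {
  "plan": [
    [0,-0.03,0,0,0,0,0],
    [0,-0.03,0,0,0,0,0],
    [0,-0.03,0,0,0,0,0],
    [0,-0.03,0,0,0,0,0],
    [0,-0.03,0,0,0,0,0],
    [0,-0.03,0,0,0,0,0],
    [0,-0.03,0,0,0,0,0]
  ]
}}

```text
clock: 26.6
position: [0.5789, 0.1116, 0.0968]
eef_rot: [-0.089, 0.996, 0.001, 0.0]
wrist_force: [-0.9, 5.1, 0.5]
gripper_width: 0.255
```

```bash
python3 st.py; python3 - <<'E'
import numpy as np
c1=np.array([.5331,.0866]);c2=np.array([.5444,.0036]);c3=np.array([.5788,.1121])
v=c1-c2;l=v/np.linalg.norm(v);n=np.array([l[1],-l[0]])
a=n@c1;b=l@c3
print("yaw",np.degrees(np.arctan2(n[1],n[0])),"bore TCP",n*(a+.006+.06175)+l*(b-.006-.022))
E
```

```text
26.6 [0.57888 0.11163 0.09684] F [-0.88444  5.13276  0.48378] M [ 1.17684  0.26573 -0.02339] tilt [ 0.00019  0.00109 -1.     ] x [-0.98431 -0.17642] 0.25489955523702174
yaw 7.752843683110579 bore TCP [0.60143106 0.08692279]
```

Call:
{"fn": "move_arm", "kwargs": {
  "plan": [
    [-0.05,0.3,0,0,0,0,0],
    [-0.15,0.9,0,0.0011,0,0,0],
    [-0.26,1.48,0,0.0011,0,0,0],
    [-0.26,1.48,-1.5,0.0011,0,0,0],
    [-0.26,1.48,-3,0.0011,0,0,0],
    [-0.26,1.48,-4,0.0011,0,0,0],
    [-0.26,1.48,-4,0.0011,0,0,0],
    [-1,0,-4,0.0011,0,0,0],
    [-1.5,-1.5,-4,0.0011,0,0,0],
    [-1.78,-2.83,-4,0.0011,0,0,0],
    [-1.78,-2.83,-4,0.0011,0,0,0],
    [-1.78,-2.83,-4,0.0011,0,0,0],
    [-1.78,-2.83,-3.2,0.0011,0,0,0],
    [-1.78,-2.83,-2.9,0.0011,0,0,0],
    [-1.78,-2.83,-2.9,0.0011,0,0,0],
    [-1.78,-2.83,-2.9,0.0011,0,0,0]
  ]
}}

```text
clock: 28.2
position: [0.6012, 0.0872, 0.1257]
eef_rot: [-0.089, 0.996, 0.0, 0.0]
wrist_force: [0.2, -0.7, -2.1]
gripper_width: 0.248
```

```bash
python3 st.py; python3 - <<'E'
from h import *
S=vision.snapshot("scene")[:,:,::-1]
z=lambda I,x,y,w,h,k:cv2.resize(I[y:y+h,x:x+w],None,fx=k,fy=k,interpolation=cv2.INTER_CUBIC)
cv2.imwrite("pics/c6.png",z(S,275,185,75,70,8))
E
```

```text
28.2 [0.60124 0.0872  0.12572] F [ 0.16697 -0.72366 -2.05114] M [-0.06706  0.00039 -0.04202] tilt [ 0.00017  0.00003 -1.     ] x [-0.98423 -0.17688] 0.24838217239181037
```

View pics/c6.png

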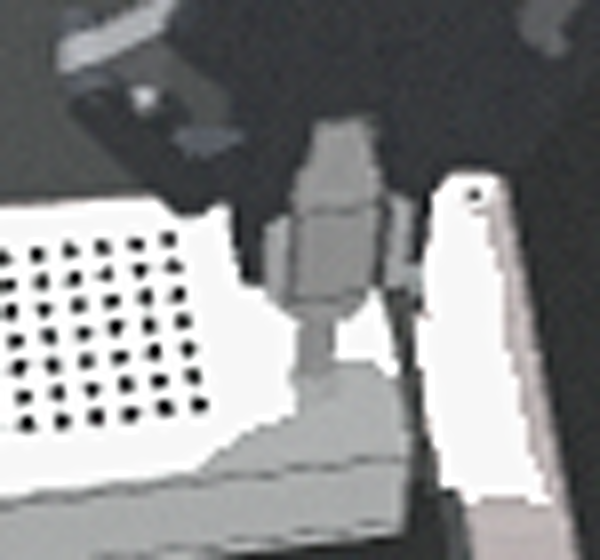

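Tip at crop (315,372) over the earlier bore position (311,379), which agrees. I'll lower it gently in stages.

Call:
{"fn": "move_arm", "kwargs": {
  "plan": [
    [-0.01,-0.03,0.2,0,0,0,0],
    [-0.01,-0.03,0.4,0,0,0,0],
    [-0.01,-0.03,0.5,0,0,0,0],
    [-0.01,-0.03,0.6,0,0,0,0],
    [-0.01,-0.03,0.7,0,0,0,0],
    [-0.01,-0.03,0.8,0,0,0,0],
    [-0.01,-0.03,0.8,0,0,0,0],
    [-0.01,-0.03,0.8,0,0,0,0]
  ]
}}

```text
clock: 29.05
position: [0.6015, 0.0869, 0.1179]
eef_rot: [-0.089, 0.996, 0.0, 0.0]
wrist_force: [0.1, -1.2, -1.6]
gripper_width: 0.248
```

Call:
{"fn": "move_arm", "kwargs": {
  "plan": [
    [0,0,0.1,0,0,0,0],
    [0,0,0.2,0,0,0,0],
    [0,0,0.3,0,0,0,0],
    [0,0,0.4,0,0,0,0],
    [0,0,0.4,0,0,0,0],
    [0,0,0.4,0,0,0,0]
  ]
}}

```text
clock: 29.65
position: [0.6015, 0.0869, 0.1139]
eef_rot: [-0.089, 0.996, -0.0, 0.0]
wrist_force: [-0.7, -0.7, -0.8]
gripper_width: 0.248
```

```bash
python3 st.py
```

```text
29.65 [0.60152 0.08687 0.1139 ] F [-0.71002 -0.66252 -0.75529] M [-0.02378 -0.01135  0.03946] tilt [ 0.00051  0.00004 -1.     ] x [-0.98424 -0.17685] 0.2480623923093908
```

Call:
{"fn": "move_arm", "kwargs": {
  "plan": [
    [0,0,0.15,0,0,0,0],
    [0,0,0.3,0,0,0,0],
    [0,0,0.45,0,0,0,0],
    [0,0,0.6,0,0,0,0],
    [0,0,0.8,0,0,0,0],
    [0,0,1,0,0,0,0],
    [0,0,1,0,0,0,0],
    [0,0,1,0,0,0,0]
  ]
}}

```text
clock: 30.45
position: [0.6015, 0.0869, 0.1038]
eef_rot: [-0.089, 0.996, -0.0, 0.0]
wrist_force: [0.4, 0.6, -0.6]
gripper_width: 0.249
```

```bash
python3 st.py
```

```text
30.45 [0.60149 0.08686 0.10384] F [ 0.36759  0.56665 -0.63308] M [-0.02099  0.00547 -0.     ] tilt [ 0.00035  0.00001 -1.     ] x [-0.98424 -0.17686] 0.2485557113634092
```

Call:
{"fn": "move_arm", "kwargs": {
  "plan": [
    [0,0,0.3,0,0,0,0],
    [0,0,0.6,0,0,0,0],
    [0,0,0.9,0,0,0,0],
    [0,0,1.2,0,0,0,0],
    [0,0,1.5,0,0,0,0],
    [0,0,1.7,0,0,0,0],
    [0,0,1.7,0,0,0,0],
    [0,0,1.7,0,0,0,0]
  ]
}}

```text
clock: 31.25
position: [0.6015, 0.0868, 0.0868]
eef_rot: [-0.089, 0.996, 0.0, 0.0]
wrist_force: [-0.2, -0.0, -1.3]
gripper_width: 0.25
```

Call:
{"fn": "move_arm", "kwargs": {
  "plan": [
    [0,0,0.05,0,0,0,0],
    [0,0,0.1,0,0,0,0],
    [0,0,0.15,0,0,0,0],
    [0,0,0.15,0,0,0,0],
    [0,0,0.15,0,0,0,0]
  ]
}}

```text
clock: 31.75
position: [0.6015, 0.0869, 0.0853]
eef_rot: [-0.089, 0.996, -0.0, 0.0]
wrist_force: [-0.9, -0.4, -0.9]
gripper_width: 0.249
```

Call:
{"fn": "move_arm", "kwargs": {
  "plan": [
    [0,0,0.05,0,0,0,0],
    [0,0,0.08,0,0,0,0],
    [0,0,0.08,0,0,0,0],
    [0,0,0.08,0,0,0,0]
  ]
}}

```text
clock: 32.15
position: [0.6015, 0.0869, 0.0845]
eef_rot: [-0.089, 0.996, -0.0, 0.0]
wrist_force: [0.7, -0.0, -1.5]
gripper_width: 0.249
```

Call:
{"fn": "move_arm", "kwargs": {
  "plan": [
    [0,0,0.05,0,0,0,0],
    [0,0,0.07,0,0,0,0],
    [0,0,0.07,0,0,0,0],
    [0,0,0.07,0,0,0,0]
  ]
}}

```text
clock: 32.55
position: [0.6015, 0.0869, 0.0838]
eef_rot: [-0.089, 0.996, 0.0, 0.0]
wrist_force: [-0.3, -0.1, -1.1]
gripper_width: 0.248
```

Call:
{"fn": "move_arm", "kwargs": {
  "plan": [
    [0,0,0.05,0,0,0,0],
    [0,0,0.07,0,0,0,0],
    [0,0,0.07,0,0,0,0],
    [0,0,0.07,0,0,0,0]
  ]
}}

```text
clock: 32.95
position: [0.6016, 0.0869, 0.0833]
eef_rot: [-0.089, 0.996, 0.0, 0.0]
wrist_force: [0.7, 0.4, 1.0]
gripper_width: 0.247
```

The collar has touched down: Fz is up 2.3 N at the expected height. Releasing.

Call:
{"fn": "move_arm", "kwargs": {
  "plan": [
    [0,0,0,0,0,0,0.26],
    [0,0,0,0,0,0,0.3],
    [0,0,0,0,0,0,0.4],
    [0,0,0,0,0,0,0.5],
    [0,0,0,0,0,0,0.6],
    [0,0,0,0,0,0,0.6],
    [0,0,0,0,0,0,0.6]
  ]
}}

```text
clock: 33.65
position: [0.6016, 0.0869, 0.0833]
eef_rot: [-0.089, 0.996, 0.0, 0.0]
wrist_force: [0.1, -0.1, -0.7]
gripper_width: 0.603
```

```bash
python3 st.py
```

```text
33.65 [0.6016  0.08688 0.08326] F [ 0.10329 -0.1441  -0.67252] M [ 0.02055 -0.02638  0.04557] tilt [ 0.00057  0.00008 -1.     ] x [-0.98424 -0.17681] 0.6029844401686195
```

Now up, and away toward the robot (tool +x) so the cameras have a clear view.

Call:
{"fn": "move_arm", "kwargs": {
  "plan": [
    [0,0,-1,0,0,0,0.6],
    [0,0,-3,0,0,0,0.6],
    [0,0,-6,0,0,0,0.6],
    [0,0,-10,0,0,0,0.6],
    [0,0,-14,0,0,0,0.6],
    [4,0,-16,0,0,0,0.6],
    [8,0,-16,0,0,0,0.6],
    [12,-4,-16,0,0,0,0.6],
    [16,-8,-16,0,0,0,0.6],
    [18,-12,-16,0,0,0,0.6],
    [18,-16,-16,0,0,0,0.6],
    [18,-20,-16,0,0,0,0.6],
    [18,-24,-16,0,0,0,0.6],
    [18,-24,-16,0,0,0,0.6],
    [18,-24,-16,0,0,0,0.6]
  ]
}}

```text
clock: 35.15
position: [0.4666, -0.1819, 0.2435]
eef_rot: [-0.088, 0.996, 0.0, 0.0]
wrist_force: [-0.6, 0.8, -0.2]
gripper_width: 0.602
```

```bash
python3 st.py; python3 - <<'E'
from h import *
S=vision.snapshot("scene")[:,:,::-1];T=vision.snapshot("top")[:,:,::-1]
z=lambda I,x,y,w,h,k:cv2.resize(I[y:y+h,x:x+w],None,fx=k,fy=k,interpolation=cv2.INTER_CUBIC)
cv2.imwrite("pics/c7.png",np.hstack([z(S,270,180,80,80,5),z(T,205,150,80,80,5)]))
d=(np.abs(S.astype(int)-cv2.imread("pics/s0.png").astype(int)).max(2)>60)
for n,(x0,x1,y0,y1) in dict(rack=(120,170,180,232),box=(55,150,250,320),bottle=(415,465,240,290)).items(): print(n,d[y0:y1,x0:x1].sum())
for h in (.108,.112,.116): print(h,proj("scene",np.array([.6,.087,h])))
E
```

```text
35.15 [ 0.46659 -0.18188  0.24346] F [-0.56307  0.84071 -0.17446] M [ 0.0227   0.05549 -0.0434 ] tilt [ 0.00053  0.00031 -1.     ] x [-0.98459 -0.17487] 0.6022898960395331
rack 0
box 0
bottle 0
0.108 [314.43813812 218.88914265]
0.112 [314.5224919  217.72714844]
0.116 [314.60752031 216.55586085]
```

View pics/c7.png

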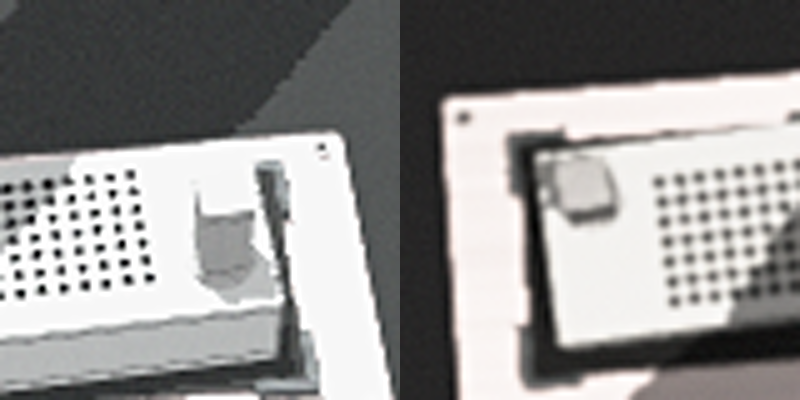

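The pin stands upright in the bore. The centre of its grip top is at about (225,192) in the left crop, or full-picture (315,218), which puts the top at z≈0.11. No shank shows between the collar and the block, and the bystanders look unchanged.

```bash
python3 -c "
from cell import ctrl;print(ctrl.hand_in())"
```

```text
the job is handed in; nothing more can be done
None
```

The steel pin is standing upright in the block's locating bore, released and with its collar down on the block. I handed the job in at about 35 s; hand-in gives no verdict.

- **Touches:** I touched front left, front right and then the left end, in that order, holding each at least 0.7 s. The highest force I read was about 5 N. The touches gave a block yaw of about 7.75° and a bore position of (0.6014, 0.0869) for the tool centre.
- **Insertion:** The pin slid in with no noticeable side load. The vertical force rose by about 2.3 N at the expected seating height, and I let go there.
- **Last checks:** The final pictures show the pin upright with no shank visible above the block, and its top at about z = 0.11 m against 0.112 m expected. That picture comparison is only good to a few millimetres. The seating height and contact force are the better evidence that the collar is fully down.
- **Bystanders:** The rack, tip box and bottle areas showed no change in the scene picture. I did not run the same check on the look-alike pins.
- **Disagreement:** The two cameras differed by up to about 4 mm on the bore, and by more on the block's outline, so I relied on the touches for the final position.

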